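# Pack and build up a slide and dish rack

### The arm

A 6-joint arm with a two-finger parallel gripper is mounted at the origin on the work surface. World frame = base frame: x ahead of the robot, y to its left, z up, the work surface at z = 0. Lengths are in m, angles in rad, forces in N, time in s.
With the tool pointing down it reaches from about 0.35 to 0.775 m from the base axis. Payload 7.3 kg.
Tool frame: the origin (TCP) lies at the very end of the fingers, on their centre line; the grasp point (between the pads) lies 19 mm behind it; z points along the fingers, y is the line along which they close (so a half turn about z gives the same grasp; the last joint's range is limited). The gripper opens to 92 mm and grips with 3 to 60 N. Pads are 19 mm wide; open, the fingers measure 130 mm over their backs; the gripper's body (75 mm by 190 mm) begins 47 mm behind the grasp point.
Start: joints at [0.998, 0.342, 1.524, -0, 1.275, -0.146], TCP at [0.217, 0.478, 0.227] pointing down, gripper open.
Joint ranges: [-2.53, 2.53], [-0.77, 2.02], [0.04, 2.7], [-1, 4.14], [0.28, 2.66], [-3.11, 3.11]. Speed limits (rad/s): [2.57, 2.57, 3.14, 3.14, 3.14, 3.14].

### API

Orientations are given as [roll, pitch, yaw] about the fixed x, y, z axes, in that order (R = Rz(yaw) Ry(pitch) Rx(roll)).
In Python, from cell import robot gives the robot as it stands.
- The arm moves only by the tool apply_moves, never from a script. Its argument "motion" is text: rows parted by semicolons, each of 7 numbers parted by spaces: the opening in per cent of the stroke, from 0 (shut) to 100 (fully open), then the shift along the tool's x, y, z in cm, then the turn, a rotation vector about the tool's x, y, z in rad. A call has 1 to 20 rows; each row shifts and turns the commanded pose from where the row before left it, along the tool's axes as they then stand; what a row does not reach is not made up. A row lasts 1/8 s, in which the tool goes at most 62.5 mm and 10.7 degrees, less where a joint would pass 70% of its speed; a pose out of reach is approached as far as the arm can. A call with a gripper value outside its range is refused whole. The fingers move at their own pace and stop on an object; "force" is the grip in N (left out, the last holds). Time passes only in rows, so rows that do not move let the fingers close. It gives the time, the measured TCP pose, the force, the opening and the grip force at its end, in the units of the state.
- robot.observe(): the state, without advancing time (a new reading comes with each control period).
- robot.read_camera(name): name is "scene" or "top"; returns a dict with "img" (480x640x3 uint8, red, green, blue), "fovy" (degrees; the focal length in pixels is half the picture's height over the tangent of half this angle, whatever the lens; pixels are square), "cx", "cy" (the principal point, pixels), "k1" (the pictures are not rectified: a ray, as slopes to the right and down, at radius r is drawn at 1 + k1 r^2 times it, then the intrinsics apply), "R" (3x3) and "t" (3): a world point X has camera coordinates R X + t. Camera axes: x right, y down, z forward; pixel columns grow to the right and rows downward; lengths in m; the calibration is good to about 2 mm. A picture is of the moment at which its call begins. There is no depth.
- robot.hand_in(): hands the job in; it is judged then, once.
Trained networks look in a picture, given as the dict that the camera call returned (one of the last four; its "shot" number tells which), for a name from the list of things; names that differ only in an ending like _2 or _b are one class to them, and where a whole thing is asked for, a point or a joint stands for the part that bears it (a point fixed in the world has none). Each returns a list of dicts, best first, with "score" (0 to 1); they miss things now and then, are a little off and sometimes report something else, mostly with a low value. They report only what shows in the picture. A call takes as long as a camera call. They do not tell look-alikes from the thing itself.
- robot.search_frame(target, picture): "centre" ([x, y, z] in m, in world coordinates, good to about 4 mm: the middle of the surface that is visible of it).
- robot.trace(target, picture): "pixels" (480x640 bool, what is visible of it).
The state is a dict: "time": time; "qpos": joint angles; "qvel": joint speeds; "joint_efforts": joint torques, N m; "tool_pos": TCP position; "tool_rot": TCP orientation; "contact_force": force on the tool from outside, world axes, zero at the start; "torque": the same for the moment, N m; "opening": finger opening in m; "grip_force": force on a finger pad.
Only numpy, scipy, OpenCV 4.12 (cv2) and the standard library are available. Lean on these libraries where they do the work, as an engineer would, in place of code of your own. Each camera call takes 0.05 s, during which the arm holds its last target. There are 200 camera calls.

### The job

Pack the stacking rack from the bottom up: put all the slide cases in one square pile inside the outline on the bottom frame, lined up with it, and set the middle frame over them with its four corner posts fully home in the bottom frame's sockets. Then put all the round dishes in one straight pile on either ring mark of the middle frame, and close the rack with the top frame, its posts fully home in the middle frame's sockets. Leave the beaker, flask and bottle where they stand.

Things in the scene. Friction and masses are not known exactly. Their poses are not given: they have to be found in the camera images.
- base: Bottom frame, fixed: deck 180 (x) x 130 (y) mm, its top 12 mm above the bench. A square socket at each corner (x = +/-78, y = +/-53 mm; 16 mm wide inside, 24 outside) with walls 20 mm above the deck; the deck is its floor. A dark outline at the deck's centre, 100 x 68 mm, long side along x, marks the place of the slide cases. Origin: centre of the underside.
- tier: Loose middle frame (sockets, two ring marks on top), 0.4 kg. Four 12 mm posts with round ends at x = +/-78, y = +/-53 mm, below a deck 180 x 130 at height 66-74. On the deck, sockets as on the bottom frame and a carrying bar across the centre, 12 (x) x 70 (y) mm, height 74-120. Fits either way round. Origin: centre, level with the post ends, which stand on the deck below when home.
- lid: Loose top frame (plain roof, no sockets), 0.32 kg. Four 12 mm posts with round ends at x = +/-78, y = +/-53 mm, below a roof 180 x 130 mm at height 66-72. A carrying bar across the centre, 12 (x) x 70 (y) mm, height 72-116. Fits either way round. Origin: centre, level with the post ends, which stand on the middle frame's deck when home.
- tier_bay0 (a point): Centre of one of the two dark ring marks (69 mm across) on the middle frame's deck, on the deck's top surface, 44 mm from its centre along its +x.
- tier_bay1 (a point): Centre of the other ring mark, 44 mm along the middle frame's -x.
- case0: Flat grey rectangular slide case with a paper label, 88 (its x) x 56 (its y) x 16 (z) mm, 60 g. Origin at the centre of its underside. May be absent (two or three are there).
- case1: Flat grey rectangular slide case with a paper label, 88 (its x) x 56 (its y) x 16 (z) mm, 60 g. Origin at the centre of its underside. May be absent (two or three are there).
- case2: Flat grey rectangular slide case with a paper label, 88 (its x) x 56 (its y) x 16 (z) mm, 60 g. Origin at the centre of its underside. May be absent (two or three are there).
- dish0: Round white lidded dish, 60 mm across, 16 mm high, 40 g. Origin at the centre of its underside. May be absent (two or three are there).
- dish1: Round white lidded dish, 60 mm across, 16 mm high, 40 g. Origin at the centre of its underside. May be absent (two or three are there).
- dish2: Round white lidded dish, 60 mm across, 16 mm high, 40 g. Origin at the centre of its underside. May be absent (two or three are there).
- beaker: Bystander: empty glass beaker, 64 mm across, 75 mm high, standing among the things; to be left alone. Origin at the centre of its underside.
- flask: Bystander: conical flask with a cork, 92 mm across at the foot, 150 mm high, at the back; to be left alone. Origin at the centre of its underside.
- reagent: Bystander: amber bottle, 66 mm across, 130 mm high, at the back; to be left alone. Origin at the centre of its underside.
Mind the look-alikes: they are no part of the job. Leave any orange look-alike of the tier alone.

How it is judged:
By the outcome, as a careful person would: the job done as asked, in the order asked, and still so for the second after the job is handed in, with the robot touching nothing.
Of case0, case1, case2 only 2 to 3 are there at a start; the rules pass over those that are not, and their reading is None.
Of dish0, dish1, dish2 only 2 to 3 are there at a start; the rules pass over those that are not, and their reading is None.
At some moment in a run one of tier, lid may be knocked a few centimetres aside while the robot is not near it.
It also fails if it takes over 210 s, if anything falls off the work surface, if the arm or the gripper's body presses on something with over 40 N, if the wrist force passes 120 N, or if a joint passes its speed limit or range.

## Working session

There is one attempt and no reset: what is moved stays moved. The work goes in short steps, Python scripts to look and compute and a tool call to move; the robot and the scene stay as the last step left them, time stands still between calls to the robot, and variables do not carry over. Pictures are saved under pics/ and viewed, at most 14 in all, crops included, and the job is handed in when it is done.

Besides the shell and the picture viewer there is one more tool, called after "Request:" by a JSON object that holds its "op" and its "data", one argument or row to a line. apply_moves: Moves the arm, as the interface text tells. Its arguments: {"type":"object","properties":{"motion":{"type":"string"},"force":{"type":"number"}},"required":["motion"]}

```bash
ls; mkdir -p pics; cat > h.py <<'E'
import numpy as np,cv2
from cell import robot
def K(p):
    f=240/np.tan(np.radians(p["fovy"])/2); return f
def pix2ray(p,u,v):
    f=K(p); d=np.array([(u-p["cx"])/f,(v-p["cy"])/f]); s=d.copy()
    for _ in range(20): s=d/(1+p["k1"]*(s@s))
    R=np.array(p["R"]);t=np.array(p["t"])
    return -R.T@t, R.T@np.array([s[0],s[1],1])
def at_z(p,u,v,z):
    o,d=pix2ray(p,u,v); return o+d*(z-o[2])/d[2]
def proj(p,X):
    c=np.array(p["R"])@np.array(X)+np.array(p["t"]); s=c[:2]/c[2]; s=s*(1+p["k1"]*(s@s)); return s*K(p)+[p["cx"],p["cy"]]
def save(p,n): cv2.imwrite("pics/"+n,p["img"][:,:,::-1])
E
python3 - <<'E'
from h import *
print(robot.observe())
for c in("scene","top"):
    p=robot.read_camera(c); save(p,c+"0.png"); print(c,p["fovy"],p["cx"],p["cy"],p["k1"],-np.array(p["R"]).T@np.array(p["t"]))
    for n in("base","tier","lid","case0","dish0","beaker","flask","reagent"):
        print(n,[(np.round(d["centre"],3).tolist(),round(d["score"],2)) for d in robot.search_frame(n,p)])
E
```

```text
pics
{'time': 0.0, 'qpos': array([ 9.97999200e-01,  3.42740006e-01,  1.52499728e+00, -2.56788186e-05,
        1.27535674e+00, -1.45975033e-01]), 'qvel': array([-2.32628506e-03,  7.12613658e-05,  3.98289673e-04,  1.65748874e-03,
        6.32692313e-04, -2.13732474e-03]), 'joint_efforts': array([-2.17952487e-05, -4.31239700e+01, -2.44218493e+01,  7.19089690e-02,
        5.59267402e-02, -9.50873232e-05]), 'tool_pos': array([0.21710297, 0.47758343, 0.22604286]), 'tool_rot': array([-3.14010368e+00, -1.94090760e-04,  2.71477791e+00]), 'contact_force': array([0.72917406, 0.17467567, 0.17855753]), 'torque': array([-0.06580737,  0.01105775, -0.00322259]), 'grip_force': 0.0, 'opening': 0.09192995331839694}
scene 51.215340281277605 319.9952132196327 231.14089282059788 -0.1227788492898822 [ 0.89629967 -0.73741644  1.16214799]
base [([0.614, 0.025, 0.011], 0.97)]
tier [([0.53, 0.417, 0.077], 0.73), ([0.248, 0.452, 0.074], 0.59)]
lid [([0.514, -0.454, 0.07], 0.84), ([0.541, 0.208, 0.016], 0.58)]
case0 [([0.445, 0.135, 0.02], 0.86), ([0.657, 0.2, 0.017], 0.57)]
dish0 [([0.656, -0.207, 0.017], 0.93)
[... 215 characters left out ...]
0.792, -0.119, 0.089], 0.69)]
top 49.255618791138936 321.4881962912585 241.1975546506116 -0.04346838993933405 [ 0.30054727 -0.00611728  1.3198435 ]
base [([0.612, 0.028, 0.011], 0.83), ([0.506, -0.446, 0.075], 0.66), ([0.435, 0.143, 0.021], 0.48)]
tier [([0.511, 0.424, 0.075], 0.83), ([0.25, 0.449, 0.073], 0.6)]
lid [([0.507, -0.447, 0.073], 0.89), ([0.774, -0.098, 0.09], 0.16)]
case0 [([0.437, 0.142, 0.018], 0.6), ([0.655, 0.205, 0.012], 0.57), ([0.782, 0.093, 0.051], 0.23)]
dish0 [([0.651, -0.206, 0.017], 0.97), ([0.439, -0.148, 0.01], 0.82), ([0.536, 0.216, 0.016], 0.66)]
beaker []
flask [([0.784, 0.095, 0.055], 0.65), ([0.514, 0.422, 0.076], 0.43)]
reagent [([0.776, -0.096, 0.09], 0.62)]
```

View pics/scene0.png

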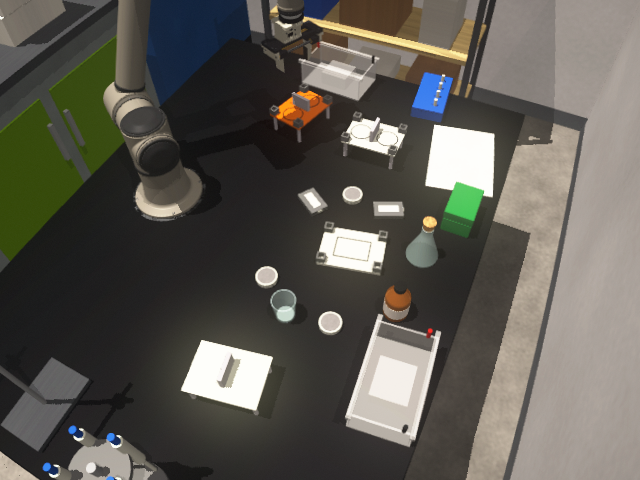

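View pics/top0.png

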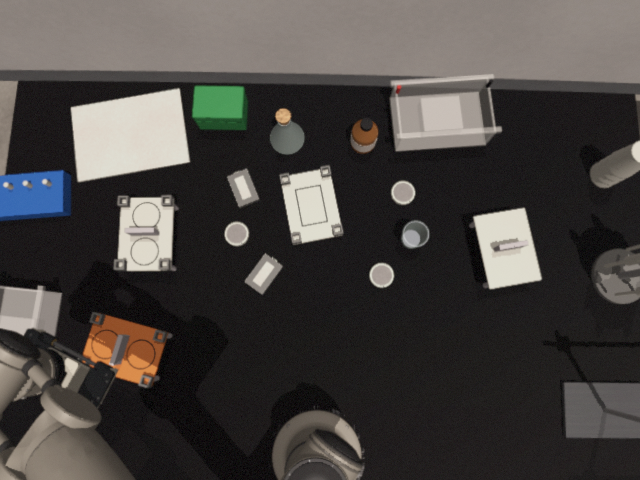

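The scene picture shows the white tier at about (373,137), the orange look-alike at (301,108), cases at (313,200) and (388,209), dishes at (352,195), (267,277) and (330,323), the base at (352,249) and the lid at (228,377). The top picture agrees: there are two cases and three dishes. Next I'll fit model silhouettes to the traces in both cameras.

```bash
cat >> h.py <<'E'
from scipy.optimize import minimize
def box(sx,sy,z0,z1,cx=0,cy=0): return [[cx+a*sx/2,cy+b*sy/2,z] for a in(-1,1) for b in(-1,1) for z in(z0,z1)]
def frame(top,bar,sock):
    P=box(.18,.13,.066,top)+box(.012,.07,top,bar)
    for a in(-1,1):
        for b in(-1,1):
            P+=box(.012,.012,.0,.066,.078*a,.053*b)
            if sock: P+=box(.024,.024,top,top+.02,.078*a,.053*b)
    return P
B=box(.18,.13,0,.012)
for a in(-1,1):
    for b in(-1,1): B+=box(.024,.024,.012,.032,.078*a,.053*b)
an=np.linspace(0,2*np.pi,40)
M=dict(base=B,tier=frame(.074,.12,1),lid=frame(.072,.116,0),case0=box(.088,.056,0,.016),
  dish0=[[.03*np.cos(a),.03*np.sin(a),z] for a in an for z in(0,.016)])
M={k:np.array(v) for k,v in M.items()}
def world(m,q,z): 
    c,s=np.cos(q[2]),np.sin(q[2]); return np.c_[m[:,0]*c-m[:,1]*s+q[0],m[:,0]*s+m[:,1]*c+q[1],m[:,2]+z]
def hull(p,W): return cv2.convexHull(np.array([proj(p,x) for x in W],np.float32))
def masks(name,p,xy,rad=30,zc=.02):
    u=proj(p,[*xy,zc]); best=None
    for d in robot.trace(name,p):
        m=d["pixels"].astype(np.uint8); n,l,st,ce=cv2.connectedComponentsWithStats(m)
        for i in range(1,n):
            if st[i,4]>60 and np.hypot(*(ce[i]-u))<rad and (best is None or st[i,4]>best[1]): best=((l==i).astype(np.uint8),st[i,4],d["score"])
    return best
def fit(name,q0,z,pics,rad=30,yaws=None):
    H=[]
    for p in pics:
        b=masks(name,p,q0[:2],rad,z+(.07 if name in("tier","lid") else .015))
        if b is None: print("no mask",name); continue
        c=max(cv2.findContours(b[0],0,1)[0],key=len); h=cv2.convexHull(c).astype(np.float32)
        # pixel centres -> grow by half a pixel
        k=h.mean((0,1)); h=k+(h-k)*(1+.5/np.sqrt(cv2.contourArea(h)/np.pi)); H.append((p,h.astype(np.float32)))
    def cost(q,det=False):
        r=[]
        for p,h in H:
            g=hull(p,world(M[name],q,z)); i=cv2.intersectConvexConvex(g,h)[0]; r.append(i/(cv2.contourArea(g)+cv2.contourArea(h)-i))
        return r if det else -np.mean(r)
    best=None
    for y in (yaws if yaws is not None else np.arange(0,np.pi,np.pi/6)):
        s0=np.array([q0[0],q0[1],y]); s=minimize(cost,s0,method="Nelder-Mead",options=dict(initial_simplex=[s0,s0+[.01,0,0],s0+[0,.01,0],s0+[0,0,.2]],xatol=1e-4,fatol=1e-5))
        if best is None or s.fun<best.fun: best=s
    return best.x, cost(best.x,True)
E
cat > m.py <<'E'
from h import *
pics=[robot.read_camera("scene"),robot.read_camera("top")]
for n,xy,z in [("base",(.613,.026),0),("tier",(.515,.42),0),("lid",(.51,-.45),0),("case0",(.44,.14),0),("case0",(.656,.202),0),
  ("dish0",(.653,-.206),0),("dish0",(.44,-.15),0),("dish0",(.537,.212),0)]:
    for ps in ([pics[0]],[pics[1]],pics):
        q,r=fit(n,xy,z,ps,yaws=[0] if n[0]=="d" else None); print(n,np.round(q,4),np.round(r,3))
E
python3 m.py
```

```text
base [0.6128 0.0295 0.2137] [0.952]
base [0.6148 0.0299 0.2119] [0.977]
base [0.6138 0.0297 0.2129] [0.951 0.975]
no mask tier
tier [0.515 0.42  0.   ] []
tier [0.5216 0.4311 0.0422] [0.983]
no mask tier
tier [0.5216 0.4311 0.0422] [0.983]
lid [ 0.5031 -0.447   0.1951] [0.979]
lid [ 0.5071 -0.4508  3.346 ] [0.963]
lid [ 0.5052 -0.4488  0.1891] [0.954 0.946]
case0 [0.4345 0.1438 2.484 ] [0.93]
case0 [ 0.4358  0.1446 -0.6348] [0.949]
case0 [ 0.4354  0.1446 -0.6352] [0.926 0.945]
case0 [0.6541 0.2091 3.5844] [0.912]
case0 [0.6575 0.2071 3.554 ] [0.965]
case0 [0.6567 0.2068 3.554 ] [0.899 0.962]
dish0 [ 0.6508 -0.2035  0.1595] [0.961]
dish0 [ 0.654  -0.2057  0.1984] [0.941]
dish0 [ 0.6524 -0.2052  0.137 ] [0.908 0.914]
dish0 [ 0.4385 -0.1505  0.171 ] [0.948]
dish0 [ 0.4395 -0.1508  0.0742] [0.944]
dish0 [ 0.4388 -0.1508  0.1095] [0.945 0.939]
dish0 [5.331e-01 2.166e-01 4.000e-04] [0.97]
dish0 [0.5367 0.2177 0.0509] [0.96]
dish0 [ 0.5342  0.2169 -0.0551] [0.948 0.906]
  return _methods._mean(a, axis=axis, dtype=dtype,
  ret = ret.dtype.type(ret / rcount)
```

The fits agree to a few mm, with two cases and three dishes. I'll start with case A at (0.435,0.145).

```bash
cat > g.py <<'E'
import sys,numpy as np
from cell import robot
# g.py x y z yaw(mod pi): turn about tool z, then shift in tool axes (cm)
def go(x,y,z,yaw):
    s=robot.observe(); p=s["tool_pos"]; y0=s["tool_rot"][2]
    d=(yaw-y0+np.pi/2)%np.pi-np.pi/2; yw=y0+d; e=np.array([x,y,z])-p
    c,sn=np.cos(yw),np.sin(yw)
    print("turn %.3f  shift_cm %.2f %.2f %.2f"%(-d,100*(e[0]*c+e[1]*sn),100*(e[0]*sn-e[1]*c),-100*e[2]), "q6 now %.2f q6 then %.2f"%(s["qpos"][5],np.arctan2(y,x)+np.pi/2-((yw+np.pi)%(2*np.pi)-np.pi)),"t %.1f"%s["time"],"tilt",np.round([(s["tool_rot"][0])%(2*np.pi)-np.pi,s["tool_rot"][1]],3))
if __name__=="__main__": go(*map(float,sys.argv[1:5]))
E
python3 g.py .4354 .1446 .1 -.635
```

```text
turn 0.208  shift_cm -37.33 -13.90 12.67 q6 now -0.15 q6 then -0.62 t 2.6 tilt [-0.  0.]
```

Request:
{"op": "apply_moves", "data": {
  "motion": "100 0 0 0 0 0 0.104;100 0 0 0 0 0 0.104;100 -3.73 -1.39 0 0 0 0;100 -3.73 -1.39 0 0 0 0;100 -3.73 -1.39 0 0 0 0;100 -3.73 -1.39 0 0 0 0;100 -3.73 -1.39 0 0 0 0;100 -3.73 -1.39 0 0 0 0;100 -3.73 -1.39 2 0 0 0;100 -3.73 -1.39 3 0 0 0;100 -3.73 -1.39 4 0 0 0;100 -3.73 -1.39 3.6 0 0 0;100 0 0 0 0 0 0",
  "force": 20
}}

```text
time: 4.22
tool_pos: [0.4349, 0.1427, 0.0985]
tool_rot: [-3.138, -0.003, 2.503]
contact_force: [-0.4, 0.2, 0.7]
opening: 0.0918
grip_force: 0.0
```

```bash
python3 g.py .4354 .1446 .004 -.635
```

```text
turn -0.003  shift_cm 0.07 0.18 9.45 q6 now -0.78 q6 then -0.62 t 4.2 tilt [ 0.003 -0.003]
```

Request:
{"op": "apply_moves", "data": {
  "motion": "100 0.1 0.2 3 0 0 0;100 0 0 3 0 0 0;100 0 0 2 0 0 0;100 0 0 1.4 0 0 0;100 0 0 0 0 0 0;60 0 0 0 0 0 0;55 0 0 0 0 0 0;50 0 0 0 0 0 0;50 0 0 0 0 0 0;50 0 0 0 0 0 0;50 0 0 0 0 0 0;50 0 0 0 0 0 0",
  "force": 20
}}

```text
time: 5.72
tool_pos: [0.4357, 0.147, 0.0069]
tool_rot: [3.141, 0.0, 2.507]
contact_force: [-0.4, -0.9, 5.1]
opening: 0.0559
grip_force: 19.9
```

Request:
{"op": "apply_moves", "data": {
  "motion": "50 0 0 -2 0 0 0;50 0 0 -3 0 0 0;50 0 0 -3 0 0 0;50 0 0 0 0 0 0"
}}

```text
time: 6.22
tool_pos: [0.437, 0.1473, 0.0883]
tool_rot: [3.138, 0.003, 2.507]
contact_force: [0.4, 0.1, -0.8]
opening: 0.0556
grip_force: 19.9
```

```bash
python3 - <<'E'
from h import *
pics=[robot.read_camera("scene"),robot.read_camera("top")]; s=robot.observe(); print(s["tool_pos"],s["tool_rot"],s["opening"])
for ps in([pics[0]],[pics[1]]): print(fit("case0",s["tool_pos"][:2],s["tool_pos"][2]-.004,ps,yaws=[2.5]))
for ps in([pics[0]],[pics[1]]): print(fit("base",(.613,.03),0,ps,yaws=[.2]))
E
python3 g.py .6138 .0297 .08 .213
```

```text
[0.43525619 0.14699045 0.08619121] [-3.14139782e+00 -3.62661159e-04  2.50675790e+00] 0.05583706149991666
(array([0.44182348, 0.14766562, 2.36496029]), [0.768859239254701])
no mask case0
(array([0.43525619, 0.14699045, 2.5       ]), [])
(array([0.61203528, 0.02840265, 0.21835971]), [0.9709250353665553])
(array([0.61473282, 0.03072158, 0.20861271]), [0.9670513944155988])
turn -0.848  shift_cm -15.00 -15.24 0.57 q6 now -0.78 q6 then 4.55 t 6.5 tilt [ 0.001 -0.002]
  return _methods._mean(a, axis=axis, dtype=dtype,
  ret = ret.dtype.type(ret / rcount)
```

```bash
python3 - <<'E'
s=open('g.py').read()
s=s.replace('''s=robot.observe(); p=s["tool_pos"]; y0=s["tool_rot"][2]''','''L=[]
    for _ in range(4): robot.read_camera("top"); L.append(robot.observe())
    s=L[-1]; p=np.mean([l["tool_pos"] for l in L],0); y0=np.mean([l["tool_rot"][2]%(2*np.pi) for l in L]); print("pos",np.round(p,4),"sd",np.round(np.std([l["tool_pos"] for l in L],0),4),"yaw %.3f"%y0)''').replace('(s["tool_rot"][0])%(2*np.pi)-np.pi','s["tool_rot"][0]%(2*np.pi)-np.pi')
open('g.py','w').write(s)
E
```

Request:
{"op": "apply_moves", "data": {
  "motion": "50 0 0 0 0 0 -0.17;50 0 0 0 0 0 -0.17;50 0 0 0 0 0 -0.17;50 0 0 0 0 0 -0.17;50 0 0 0 0 0 -0.168;50 -3 -3.05 0 0 0 0;50 -3 -3.05 0 0 0 0;50 -3 -3.05 0 0 0 0;50 -3 -3.05 0 0 0 0;50 -3 -3.05 0 0 0 0;50 0 0 0 0 0 0;50 0 0 0 0 0 0"
}}

```text
time: 8.02
tool_pos: [0.6133, 0.03, 0.0855]
tool_rot: [3.14, -0.003, -2.929]
contact_force: [-0.1, -0.6, -0.1]
opening: 0.056
grip_force: 19.9
```

```bash
python3 g.py .6133 .0297 .0195 .213
```

```text
pos [0.6134 0.0305 0.0863] sd [0.0002 0.0001 0.0003] yaw 3.356
turn 0.001  shift_cm 0.03 -0.07 6.68 q6 now -1.86 q6 then 4.55 t 8.2 tilt [-0. -0.]
```

Request:
{"op": "apply_moves", "data": {
  "motion": "50 0.1 -0.07 2 0 0 0;50 0 0 2 0 0 0;50 0 0 1.5 0 0 0;50 0 0 0.6 0 0 0;50 0 0 0.6 0 0 0;50 0 0 0 0 0 0;50 0 0 0 0 0 0;75 0 0 0 0 0 0;75 0 0 0 0 0 0;75 0 0 0 0 0 0;75 0 0 -2 0 0 0;75 0 0 -4 0 0 0;75 0 0 -4 0 0 0;90 0 0 0 0 0 0"
}}

```text
time: 9.98
tool_pos: [0.6158, 0.0287, 0.1235]
tool_rot: [-3.14, 0.007, -2.928]
contact_force: [-0.4, -0.3, -0.5]
opening: 0.0751
grip_force: 0.0
```

```bash
python3 g.py .6567 .2070 .1 .412
```

```text
pos [0.6135 0.0289 0.1196] sd [0.0006 0.     0.0011] yaw 3.355
turn -0.199  shift_cm -11.10 14.59 1.96 q6 now -1.86 q6 then 4.61 t 10.2 tilt [-0.001 -0.002]
```

Request:
{"op": "apply_moves", "data": {
  "motion": "100 0 0 0 0 0 -0.1;100 0 0 0 0 0 -0.099;100 -2.8 3.65 0 0 0 0;100 -2.8 3.65 0 0 0 0;100 -2.8 3.65 0 0 0 0;100 -2.7 3.65 0 0 0 0;100 0 0 2 0 0 0;100 0 0 0 0 0 0;100 0 0 0 0 0 0"
}}

```text
time: 11.3
tool_pos: [0.6568, 0.2065, 0.0994]
tool_rot: [3.141, -0.001, -2.73]
contact_force: [0.3, -0.4, 0.7]
opening: 0.0919
grip_force: 0.0
```

```bash
python3 g.py .6567 .2070 .007 .412; python3 - <<'E'
from h import *
pics=[robot.read_camera("scene"),robot.read_camera("top")]
for i in(0,1): print(np.round(fit("case0",(.6133,.0297),.012,[pics[i]],rad=15,yaws=[.21])[0],4),np.round(fit("base",(.613,.03),0,[pics[i]],yaws=[.2])[0],4))
save(pics[0],"s1.png"); cv2.imwrite("pics/s1c.png",cv2.resize(pics[0]["img"][170:300,280:460,::-1],None,fx=4,fy=4,interpolation=2))
E
```

```text
pos [0.6572 0.2064 0.1003] sd [0.0001 0.0001 0.0002] yaw 3.553
turn -0.001  shift_cm 0.03 0.07 9.33 q6 now -1.79 q6 then 4.61 t 11.5 tilt [0.    0.001]
[0.6137 0.0302 0.2543] [0.6122 0.0305 0.2191]
[0.6159 0.0291 0.2279] [0.6137 0.0312 0.2236]
```

View pics/s1c.png

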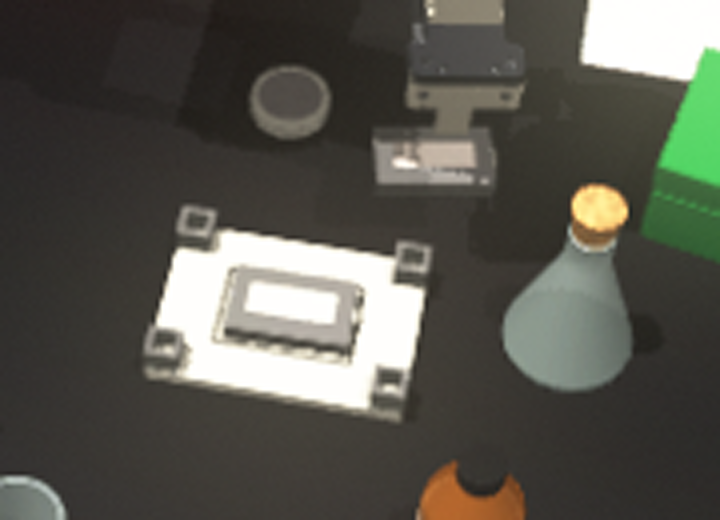

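The crop shows case A lying square inside the outline (about (290,310) in the crop), and the gripper is over case B at (435,160).

Request:
{"op": "apply_moves", "data": {
  "motion": "100 0 0.07 3 0 0 0;100 0 0 3 0 0 0;100 0 0 2 0 0 0;100 0 0 1.5 0 0 0;100 0 0 0 0 0 0;60 0 0 0 0 0 0;55 0 0 0 0 0 0;50 0 0 0 0 0 0;50 0 0 0 0 0 0;50 0 0 0 0 0 0;50 0 0 0 0 0 0;50 0 0 0 0 0 0;50 0 0 -2 0 0 0;50 0 0 -3 0 0 0;50 0 0 -3 0 0 0;50 0 0 0 0 0 0;50 0 0 0 0 0 0"
}}

```text
time: 13.92
tool_pos: [0.6561, 0.2076, 0.0843]
tool_rot: [3.141, -0.001, -2.729]
contact_force: [0.5, -0.4, -1.1]
opening: 0.0558
grip_force: 20.0
```

```bash
python3 - <<'E'
from h import *
pics=[robot.read_camera("scene"),robot.read_camera("top")]; s=robot.observe(); print(s["tool_pos"],s["opening"],s["grip_force"])
for p in pics: print(fit("case0",s["tool_pos"][:2],s["tool_pos"][2]-.007,[p],yaws=[.41]))
E
python3 g.py .6133 .0293 .0355 .213
```

```text
[0.65570723 0.20754151 0.08327664] 0.055278554230586245 19.992977678775787
no mask case0
(array([0.65570723, 0.20754151, 0.41      ]), [])
no mask case0
(array([0.65570723, 0.20754151, 0.41      ]), [])
pos [0.6562 0.2076 0.0839] sd [0.0001 0.     0.0002] yaw 3.554
turn 0.199  shift_cm 7.97 -16.52 4.84 q6 now -1.79 q6 then 4.55 t 14.3 tilt [-0.    -0.001]
  return _methods._mean(a, axis=axis, dtype=dtype,
  ret = ret.dtype.type(ret / rcount)
```

Request:
{"op": "apply_moves", "data": {
  "motion": "50 0 0 0 0 0 0.1;50 0 0 0 0 0 0.099;50 2 -4.13 0 0 0 0;50 2 -4.13 0 0 0 0;50 2 -4.13 0 0 0 0;50 1.97 -4.13 0 0 0 0;50 0 0 0 0 0 0;50 0 0 0 0 0 0;50 0 0 0 0 0 0"
}}

```text
time: 15.45
tool_pos: [0.6139, 0.0306, 0.0847]
tool_rot: [3.141, 0.0, -2.927]
contact_force: [-0.4, -0.1, -1.1]
opening: 0.0558
grip_force: 20.0
```

```bash
python3 g.py .6133 .0293 .033 .213
```

```text
pos [0.6137 0.0304 0.0846] sd [0.     0.0001 0.    ] yaw 3.356
turn 0.002  shift_cm 0.07 -0.10 5.16 q6 now -1.86 q6 then 4.55 t 15.7 tilt [-0.  0.]
```

Request:
{"op": "apply_moves", "data": {
  "motion": "50 0.05 -0.1 2 0 0 0;50 0 0 1.5 0 0 0;50 0 0 0.8 0 0 0;50 0 0 0.5 0 0 0;50 0 0 0.3 0 0 0;50 0 0 0 0 0 0;50 0 0 0 0 0 0"
}}

```text
time: 16.52
tool_pos: [0.6136, 0.0283, 0.0341]
tool_rot: [-3.141, 0.001, -2.928]
contact_force: [-0.7, -0.2, -0.3]
opening: 0.056
grip_force: 20.0
```

```bash
python3 g.py .6133 .0293 .033 .213; python3 -c "
from h import *
print(robot.observe()['contact_force'])"
```

```text
pos [0.6136 0.0283 0.0341] sd [0.     0.     0.0001] yaw 3.355
turn 0.000  shift_cm 0.00 0.11 0.11 q6 now -1.86 q6 then 4.55 t 16.7 tilt [0. 0.]
[ 0.26920606  0.51445534 -0.126926  ]
```

Request:
{"op": "apply_moves", "data": {
  "motion": "50 0 0.05 0.1 0 0 0;50 0 0 0.1 0 0 0;50 0 0 0 0 0 0;50 0 0 0 0 0 0"
}}

```text
time: 17.23
tool_pos: [0.6134, 0.0287, 0.0331]
tool_rot: [-3.141, 0.001, -2.928]
contact_force: [-2.9, -1.1, 8.6]
opening: 0.0558
grip_force: 20.0
```

Contact (8.6 N), so I release and go to the tier.

Request:
{"op": "apply_moves", "data": {
  "motion": "50 0 0 -0.05 0 0 0;75 0 0 0 0 0 0;75 0 0 0 0 0 0;75 0 0 0 0 0 0;75 0 0 -2 0 0 0;75 0 0 -4 0 0 0;75 0 0 -6 0 0 0;75 0 0 -4 0 0 0;75 0 3 0 0 0 0;75 0 6 0 0 0 0;75 0 6 0 0 0 0;75 0 6 0 0 0 0;75 0 0 0 0 0 0"
}}

```text
time: 18.85
tool_pos: [0.5673, 0.2382, 0.192]
tool_rot: [3.141, -0.0, -2.923]
contact_force: [0.8, -0.7, -0.1]
opening: 0.0689
grip_force: 0.0
```

```bash
python3 - <<'E'
from h import *
pics=[robot.read_camera("scene"),robot.read_camera("top")]
np.seterr(all="ignore")
for p in pics:
    print("case",fit("case0",(.6133,.0297),.028,[p],rad=15,yaws=[.21]))
    print("tier",[(np.round(d["centre"],3),d["score"]) for d in robot.search_frame("tier",p)],fit("tier",(.52,.43),0,[p],rad=40,yaws=[0.04]))
cv2.imwrite("pics/s2.png",np.hstack([cv2.resize(pics[i]["img"][a:a+100,b:b+100,::-1],None,fx=4,fy=4,interpolation=2) for i,a,b in((0,200,302),(1,155,265))]))
E
python3 g.py .5216 .431 .18 1.613
```

```text
case (array([0.61188157, 0.02890742, 0.20032822]), [0.9441993434652862])
tier [(array([0.25 , 0.454, 0.075]), 0.86), (array([0.568, 0.424, 0.077]), 0.68)] (array([0.5182305 , 0.48010107, 0.22978054]), [0.27150489167004993])
case (array([0.56475521, 0.03280756, 1.19412677]), [0.22347963017103883])
tier [(array([0.511, 0.461, 0.074]), 0.89), (array([0.264, 0.481, 0.074]), 0.6)] (array([0.52030956, 0.4321006 , 0.02807541]), [0.5144260701572125])
pos [0.5691 0.2333 0.1923] sd [0.0001 0.0002 0.    ] yaw 3.354
turn -1.401  shift_cm -19.96 3.91 1.23 q6 now -1.52 q6 then 3.79 t 19.4 tilt [-0.  0.]
```

View pics/s2.png

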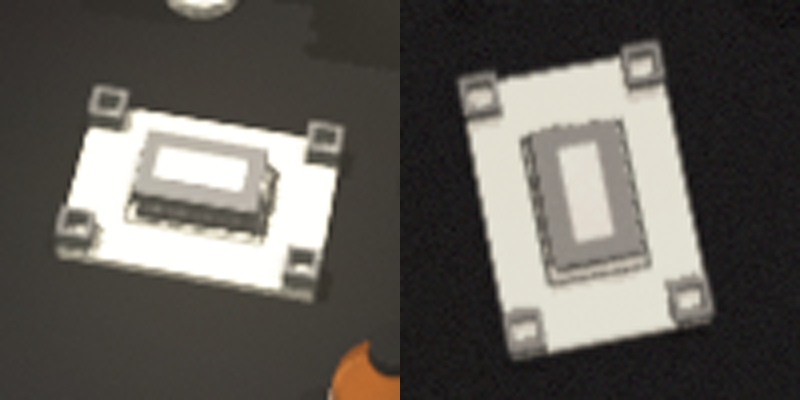

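The crop shows both cases stacked square inside the outline. The arm hides the tier, so I'll step aside to measure it cleanly.

Request:
{"op": "apply_moves", "data": {
  "motion": "75 0 -6 0 0 0 -0.175;75 0 -6 0 0 0 -0.175;75 0 -6 0 0 0 -0.175;75 0 -6 0 0 0 -0.175;75 0 -6 0 0 0 -0.175;75 0 0 0 0 0 -0.175;75 0 0 0 0 0 -0.175;75 0 0 0 0 0 -0.175;75 0 0 0 0 0 0"
}}

```text
time: 20.58
tool_pos: [0.722, 0.0422, 0.1878]
tool_rot: [-3.136, -0.052, -1.627]
contact_force: [0.1, -0.6, -0.1]
opening: 0.0688
grip_force: 0.0
```

```bash
cat > t.py <<'E'
from h import *
import sys
np.seterr(all="ignore")
pics=[robot.read_camera("scene"),robot.read_camera("top")]
for n,xy,y in (("tier",(.52,.43),.04),("base",(.6135,.03),.21),("lid",(.505,-.449),.19)):
  for p in pics:
    q,r=fit(n,xy,0,[p],rad=60,yaws=[y]); print(n,np.round(q,4),np.round(r,3))
save(pics[1],"t%d.png"%int(robot.observe()["time"]*10))
E
python3 t.py;python3 g.py .5216 .431 .18 1.613
```

```text
tier [0.4726 0.4548 0.4129] [0.622]
tier [0.5218 0.4312 0.0448] [0.866]
base [0.6105 0.0298 0.1979] [0.945]
base [0.6179 0.009  0.2538] [0.459]
lid [ 0.5033 -0.4476  0.1949] [0.971]
lid [ 0.5072 -0.4507  0.181 ] [0.979]
pos [0.7226 0.0376 0.1884] sd [0.     0.0002 0.    ] yaw 4.651
turn -0.104  shift_cm -40.15 18.42 0.84 q6 now -3.10 q6 then 3.79 t 21.2 tilt [ 0.006 -0.053]
```

Request:
{"op": "apply_moves", "data": {
  "motion": "75 0 0 0 0 0 0.175;75 0 0 0 0 0 0.175;75 0 0 0 0 0 0.175;75 0 0 0 0 0 0.175;75 0 0 0 0 0 0.175;75 0 0 0 0 0 0.175;75 0 0 0 0 0 0.175;75 0 0 0 0 0 0"
}}

```text
time: 22.18
tool_pos: [0.7226, 0.0382, 0.1884]
tool_rot: [-3.089, -0.012, -2.855]
contact_force: [-0.6, -0.3, 0.5]
opening: 0.0683
grip_force: 0.0
```

```bash
python3 g.py .42 -.1 .18 1.7
```

```text
pos [0.7226 0.0382 0.1884] sd [0. 0. 0.] yaw 3.429
turn -1.412  shift_cm 9.81 31.79 0.84 q6 now -1.88 q6 then 2.78 t 22.4 tilt [ 0.052 -0.012]
```

Request:
{"op": "apply_moves", "data": {
  "motion": "75 0 0 0 -0.052 -0.012 0;75 0 0 0 0 0 0.18;75 0 0 0 0 0 0.18;75 0 0 0 0 0 0.18;75 0 0 0 0 0 0.18;75 0 0 0 0 0 0.18;75 0 0 0 0 0 0.18;75 0 0 0 0 0 0.18;75 0 0 0 0 0 0.18;75 0 0 0 0 0 0.18;75 0 0 0 0 0 0.18;75 4 -1.84 0 0 0 0;75 4 -1.84 0 0 0 0;75 4 -1.84 0 0 0 0;75 4 -1.84 0 0 0 0;75 4 -1.84 0 0 0 0;75 0 0 0 0 0 0"
}}

```text
time: 24.5
tool_pos: [0.618, 0.2359, 0.1887]
tool_rot: [3.142, -0.001, 1.633]
contact_force: [0.2, -0.1, -0.3]
opening: 0.0692
grip_force: 0.0
```

```bash
python3 t.py; python3 g.py .5208 .431 .088 1.613
```

```text
tier [0.4553 0.4563 0.5032] [0.173]
tier [ 0.519   0.4344 -0.003 ] [0.617]
base [0.6107 0.0304 0.2154] [0.979]
base [0.6142 0.0311 0.2078] [0.959]
lid [ 0.5035 -0.4478  0.1972] [0.975]
lid [ 0.5077 -0.451   0.1851] [0.986]
pos [0.6198 0.2322 0.1882] sd [0.0001 0.0002 0.    ] yaw 1.626
turn 0.013  shift_cm 20.28 -9.05 10.02 q6 now 0.19 q6 then 0.65 t 25.1 tilt [0. 0.]
```

Request:
{"op": "apply_moves", "data": {
  "motion": "80 4.06 -1.81 0 0 0 0.013;80 4.06 -1.81 0 0 0 0;80 4.06 -1.81 0 0 0 0;80 4.06 -1.81 0 0 0 0;80 4.06 -1.81 0 0 0 0;80 0 0 3 0 0 0;80 0 0 0 0 0 0;80 0 0 0 0 0 0"
}}

```text
time: 26.1
tool_pos: [0.5206, 0.4312, 0.1591]
tool_rot: [3.141, -0.0, 1.613]
contact_force: [-0.6, 1.0, 0.3]
opening: 0.0732
grip_force: 0.0
```

```bash
python3 g.py .5208 .431 .088 1.613; python3 -c "
from h import *
p=robot.read_camera('scene');q=robot.read_camera('top')
cv2.imwrite('pics/s3.png',np.hstack([cv2.resize(i[:,:,::-1],(400,400),interpolation=2) for i in (p['img'][80:180,320:420],q['img'][180:280,100:200])]))"
```

```text
pos [0.5208 0.4312 0.1596] sd [0.0001 0.     0.0001] yaw 1.613
turn -0.000  shift_cm -0.02 -0.00 7.16 q6 now 0.54 q6 then 0.65 t 26.3 tilt [-0.002 -0.001]
```

View pics/s3.png

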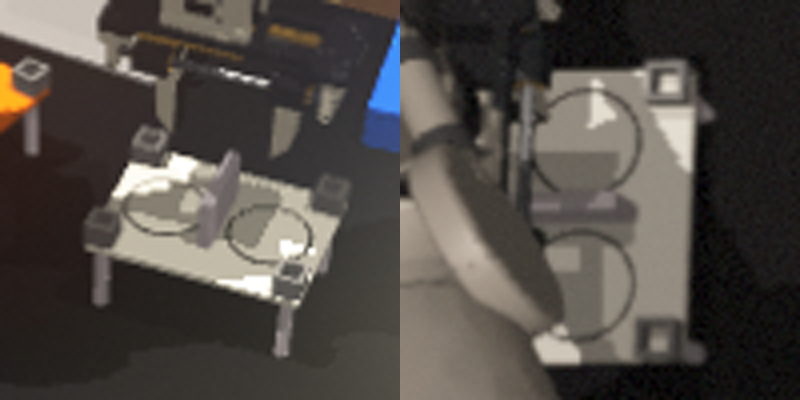

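The crop shows the fingers straddling the white tier's bar at about (220,195) in its left half. Descending to grip.

Request:
{"op": "apply_moves", "data": {
  "motion": "80 0 0 2 0 0 0;80 0 0 3 0 0 0;80 0 0 1.5 0 0 0;80 0 0 1 0 0 0;80 0 0 0 0 0 0;40 0 0 0 0 0 0;20 0 0 0 0 0 0;5 0 0 0 0 0 0;5 0 0 0 0 0 0;5 0 0 0 0 0 0;5 0 0 0 0 0 0;5 0 0 0 0 0 0;5 0 0 0 0 0 0;5 0 0 0 0 0 0;5 0 0 0 0 0 0",
  "force": 45
}}

```text
time: 28.28
tool_pos: [0.52, 0.4314, 0.0833]
tool_rot: [3.141, 0.0, 1.614]
contact_force: [0.1, -0.2, -0.1]
opening: 0.0115
grip_force: 45.0
```

Request:
{"op": "apply_moves", "data": {
  "motion": "5 0 0 -1 0 0 0;5 0 0 -2 0 0 0;5 0 0 -3 0 0 0;5 0 0 -3 0 0 0;5 0 0 0 0 0 0;5 0 0 0 0 0 0"
}}

```text
time: 29.02
tool_pos: [0.5192, 0.4311, 0.1718]
tool_rot: [-3.139, 0.001, 1.614]
contact_force: [-0.3, 0.1, -3.6]
opening: 0.0118
grip_force: 45.0
```

```bash
python3 g.py .6125 .0307 .18 1.782
```

```text
pos [0.5192 0.431  0.1713] sd [0.0001 0.0001 0.0002] yaw 1.614
turn -0.168  shift_cm -41.10 0.73 -0.87 q6 now 0.54 q6 then -0.16 t 29.2 tilt [0.002 0.002]
```

Request:
{"op": "apply_moves", "data": {
  "motion": "5 0 0 0 0 0 -0.084;5 0 0 0 0 0 -0.084;5 -2 0.04 0 0 0 0;5 -4 0.07 0 0 0 0;5 -4 0.07 0 0 0 0;5 -4 0.07 0 0 0 0;5 -4 0.07 0 0 0 0;5 -4 0.07 0 0 0 0;5 -4 0.07 0 0 0 0;5 -4 0.07 0 0 0 0;5 -4 0.07 0 0 0 0;5 -4 0.07 0 0 0 0;5 -3.1 0.05 0 0 0 0;5 0 0 0 0 0 0;5 0 0 0 0 0 0;5 0 0 0 0 0 0"
}}

```text
time: 31.22
tool_pos: [0.6126, 0.0318, 0.1733]
tool_rot: [-3.141, -0.0, 1.782]
contact_force: [0.6, 0.2, -3.9]
opening: 0.012
grip_force: 45.0
```

```bash
python3 g.py .6125 .0307 .125 1.782; python3 - <<'E'
from h import *
np.seterr(all="ignore")
s=robot.observe();z=s["tool_pos"][2]-.083; print(z)
pics=[robot.read_camera(c) for c in("scene","top")]
for p in pics: print("tier",fit("tier",(.6125,.0307),z,[p],rad=40,yaws=[.2]))
cv2.imwrite('pics/s4.png',np.hstack([cv2.resize(i[:,:,::-1],(400,400),interpolation=2) for i in (pics[0]['img'][170:300,285:415],pics[1]['img'][140:270,240:370])]))
E
```

```text
pos [0.6128 0.0319 0.1734] sd [0.0001 0.0001 0.    ] yaw 1.783
turn 0.001  shift_cm -0.11 -0.05 4.84 q6 now -0.28 q6 then -0.16 t 31.4 tilt [-0.  0.]
0.09038209717822664
tier (array([0.61258649, 0.02920687, 0.20192888]), [0.8085644080721058])
tier (array([0.71202286, 0.06994033, 0.3385058 ]), [0.07922731384791591])
```

View pics/s4.png

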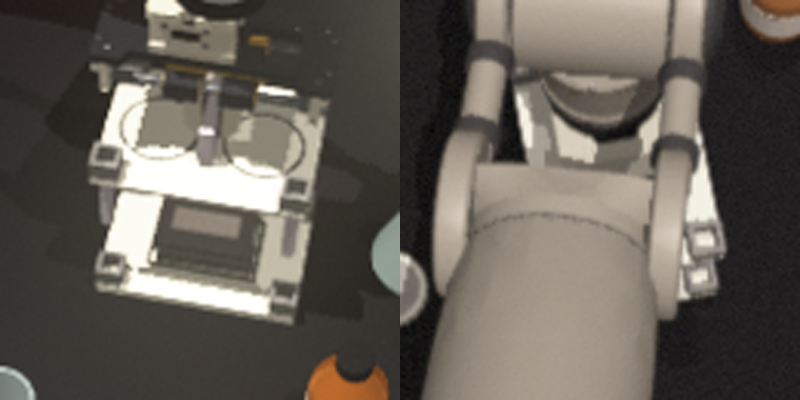

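The left half shows the tier held above the base, with its front sockets at crop (106,161) and (298,188), and the base's at (110,268) and (284,295). I'll compare these.

```bash
python3 - <<'E'
from h import *
p=robot.read_camera("scene")
f=lambda u,v,z: at_z(p,285+u/3.077,170+v/3.077,z)[:2]
t=[f(106,161,.1844),f(298,188,.1844)]; b=[f(110,268,.032),f(284,295,.032)]
for w in(t,b):
    d=w[1]-w[0]; y=np.arctan2(d[1],d[0]); n=np.array([-np.sin(y),np.cos(y)]); print(np.round(np.mean(w,0)+.053*n,4),np.hypot(*d),y)
E
```

```text
[0.6133 0.0261] 0.15604934267178722 0.24793131312181355
[0.6145 0.0253] 0.15550577212902586 0.24023653317937574
```

Within about 1 mm. Lowering.

Request:
{"op": "apply_moves", "data": {
  "motion": "5 -0.08 0.05 2 0 0 0;5 0 0 2 0 0 0;5 0 0 1 0 0 0;5 0 0 0.5 0 0 0;5 0 0 0.5 0 0 0;5 0 0 0 0 0 0;5 0 0 0 0 0 0"
}}

```text
time: 32.55
tool_pos: [0.6139, 0.0304, 0.1138]
tool_rot: [3.141, 0.0, 1.782]
contact_force: [1.0, 0.3, -3.9]
opening: 0.0119
grip_force: 45.0
```

Request:
{"op": "apply_moves", "data": {
  "motion": "5 0 0 0.3 0 0 0;5 0 0 0.3 0 0 0;5 0 0 0.2 0 0 0;5 0 0 0 0 0 0;5 0 0 0 0 0 0"
}}

```text
time: 33.17
tool_pos: [0.6137, 0.0304, 0.1054]
tool_rot: [3.142, 0.0, 1.782]
contact_force: [-0.8, 0.5, -4.5]
opening: 0.0119
grip_force: 45.0
```

Request:
{"op": "apply_moves", "data": {
  "motion": "5 0 0 0.3 0 0 0;5 0 0 0.3 0 0 0;5 0 0 0.3 0 0 0;5 0 0 0.1 0 0 0;5 0 0 0.1 0 0 0;5 0 0 0 0 0 0;5 0 0 0 0 0 0"
}}

```text
time: 34.05
tool_pos: [0.6136, 0.0304, 0.0951]
tool_rot: [3.141, 0.0, 1.782]
contact_force: [-4.6, 0.1, 5.5]
opening: 0.0114
grip_force: 45.0
```

Home. Releasing, rising, and turning for the dishes.

Request:
{"op": "apply_moves", "data": {
  "motion": "40 0 0 0 0 0 0;60 0 0 0 0 0 0;60 0 0 0 0 0 0;60 0 0 0 0 0 0;60 0 0 -3 0 0 0;60 0 0 -5 0 0 0;60 4 -4 -4 0 0 0.175;60 0 0 0 0 0 0.175;60 0 0 0 0 0 0.175;60 0 0 0 0 0 0.175;60 0 0 0 0 0 0.175;60 0 0 0 0 0 0.175;60 0 0 0 0 0 0.175;60 0 0 0 0 0 0.175;60 0 0 0 0 0 0.171;60 -3 -5 0 0 0 0;60 -3 -5 0 0 0 0;60 0 0 0 0 0 0",
  "force": 15
}}

```text
time: 36.3
tool_pos: [0.4889, 0.1457, 0.2107]
tool_rot: [-3.141, 0.001, 0.215]
contact_force: [1.4, 0.1, -0.5]
opening: 0.0553
grip_force: 0.0
```

```bash
python3 g.py .535 .2172 .06 .211; python3 - <<'E'
from h import *
np.seterr(all="ignore")
pics=[robot.read_camera(c) for c in("scene","top")]
for p in pics:
    print("tier",fit("tier",(.613,.0307),.012,[p],rad=40,yaws=[.2])); print("lid",fit("lid",(.505,-.449),0,[p],rad=60,yaws=[.2]))
cv2.imwrite('pics/s5.png',np.hstack([cv2.resize(i[:,:,::-1],(400,400),interpolation=2) for i in (pics[0]['img'][170:300,285:415],pics[1]['img'][140:270,240:370])]))
E
```

```text
pos [0.4916 0.1435 0.2107] sd [0.0006 0.0006 0.0002] yaw 0.212
turn 0.001  shift_cm 5.79 -6.30 15.07 q6 now 1.49 q6 then 1.75 t 36.5 tilt [-0.001 -0.001]
tier (array([0.61050575, 0.03430775, 0.19752736]), [0.919621741063175])
lid (array([ 0.50396748, -0.44773361,  0.19712307]), [0.9850167985114171])
tier (array([0.61558511, 0.02904191, 0.22075967]), [0.9258498524221422])
no mask lid
lid (array([ 0.505, -0.449,  0.2  ]), [])
  return _methods._mean(a, axis=axis, dtype=dtype,
```

View pics/s5.png

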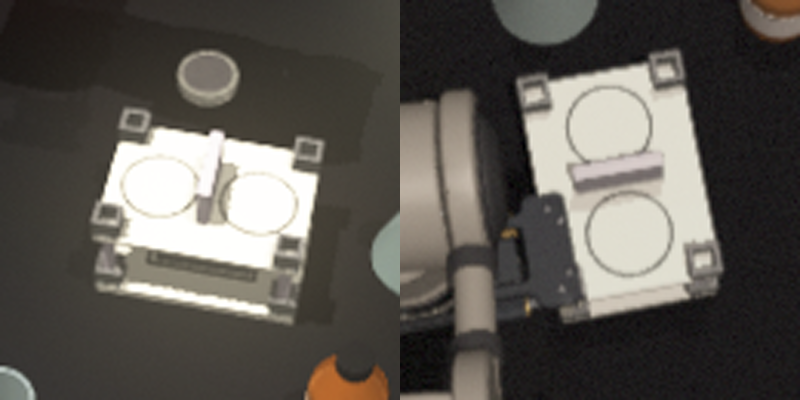

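The tier sits level on the base with its ring marks clear; the near ring (bay1) is at scene pixel (337,230) and top pixel (314,216). Now dish C.

Request:
{"op": "apply_moves", "data": {
  "motion": "100 2.9 -3.15 0 0 0 0;100 2.9 -3.15 0 0 0 0;100 0 0 5 0 0 0;100 0 0 5 0 0 0;100 0 0 3 0 0 0;100 0 0 0 0 0 0;100 0 0 0 0 0 0"
}}

```text
time: 37.67
tool_pos: [0.5358, 0.2172, 0.0817]
tool_rot: [3.141, -0.002, 0.21]
contact_force: [0.2, 0.1, 0.2]
opening: 0.0919
grip_force: 0.0
```

```bash
python3 g.py .535 .2172 .006 .211; python3 - <<'E'
from h import *
for c,u,v in(("scene",337,230.4),("top",314.4,216.4)): print(at_z(robot.read_camera(c),u,v,.086))
E
```

```text
pos [0.5358 0.2173 0.0821] sd [0.0002 0.     0.0001] yaw 0.211
turn -0.000  shift_cm -0.08 -0.01 7.61 q6 now 1.61 q6 then 1.75 t 37.9 tilt [-0.    -0.003]
[0.57106032 0.01962812 0.086     ]
[0.56961856 0.01864029 0.086     ]
```

Request:
{"op": "apply_moves", "data": {
  "motion": "100 -0.1 0 3 0 0 0;100 0 0 2.5 0 0 0;100 0 0 1.5 0 0 0;100 0 0 0.6 0 0 0;100 0 0 0 0 0 0;70 0 0 0 0 0 0;60 0 0 0 0 0 0;50 0 0 0 0 0 0;50 0 0 0 0 0 0;50 0 0 0 0 0 0;50 0 0 0 0 0 0;50 0 0 0 0 0 0;50 0 0 -2 0 0 0;50 0 0 -4 0 0 0;50 0 0 -6 0 0 0;50 0 0 -3 0 0 0;50 0 0 0 0 0 0;50 0 0 0 0 0 0"
}}

```text
time: 40.22
tool_pos: [0.5329, 0.2167, 0.1529]
tool_rot: [3.141, 0.002, 0.211]
contact_force: [-0.6, 0.1, -0.1]
opening: 0.0598
grip_force: 15.0
```

```bash
python3 g.py .5703 .0205 .1 .211; python3 - <<'E'
from h import *
np.seterr(all="ignore")
s=robot.observe();print(s["opening"],s["grip_force"],s["tool_pos"])
for c in("scene","top"): print(fit("dish0",s["tool_pos"][:2],s["tool_pos"][2]-.005,[robot.read_camera(c)],rad=40,yaws=[0]))
E
```

```text
pos [0.5329 0.2167 0.1526] sd [0.0001 0.     0.0001] yaw 0.211
turn -0.000  shift_cm -0.45 19.96 5.26 q6 now 1.61 q6 then 1.40 t 40.4 tilt [-0.     0.003]
0.059334897700167276 14.999921768903732 [0.53311019 0.21669807 0.15281752]
no mask dish0
(array([0.53311019, 0.21669807, 0.        ]), [])
no mask dish0
(array([0.53311019, 0.21669807, 0.        ]), [])
  return _methods._mean(a, axis=axis, dtype=dtype,
```

Request:
{"op": "apply_moves", "data": {
  "motion": "50 0 2 0 0 0 0;50 -0.1 4 0 0 0 0;50 -0.1 4 0 0 0 0;50 -0.1 4 0 0 0 0;50 -0.15 4 0 0 0 0;50 0 1.96 0 0 0 0;50 0 0 2 0 0 0;50 0 0 2 0 0 0;50 0 0 0 0 0 0;50 0 0 0 0 0 0;50 0 0 0 0 0 0"
}}

```text
time: 42.0
tool_pos: [0.5717, 0.0208, 0.1154]
tool_rot: [3.141, -0.002, 0.211]
contact_force: [-0.5, -0.1, -0.7]
opening: 0.0597
grip_force: 15.0
```

```bash
python3 g.py .5703 .0205 .092 .211
```

```text
pos [0.5714 0.0209 0.1151] sd [0.0001 0.     0.0002] yaw 0.211
turn -0.000  shift_cm -0.12 0.01 2.31 q6 now 1.26 q6 then 1.40 t 42.2 tilt [-0.    -0.001]
```

Request:
{"op": "apply_moves", "data": {
  "motion": "50 -0.1 0 1 0 0 0;50 0 0 0.8 0 0 0;50 0 0 0.3 0 0 0;50 0 0 0.2 0 0 0;50 0 0 0 0 0 0;50 0 0 0 0 0 0"
}}

```text
time: 42.95
tool_pos: [0.5703, 0.0206, 0.0916]
tool_rot: [3.141, -0.0, 0.211]
contact_force: [0.0, -0.1, -0.4]
opening: 0.0592
grip_force: 15.0
```

Request:
{"op": "apply_moves", "data": {
  "motion": "50 0 0 0.1 0 0 0;50 0 0 0.1 0 0 0;50 0 0 0 0 0 0;50 0 0 0 0 0 0"
}}

```text
time: 43.45
tool_pos: [0.5703, 0.0205, 0.0903]
tool_rot: [3.141, -0.001, 0.211]
contact_force: [-2.0, 0.1, 5.3]
opening: 0.0593
grip_force: 15.0
```

Request:
{"op": "apply_moves", "data": {
  "motion": "80 0 0 0 0 0 0;80 0 0 0 0 0 0;80 0 0 0 0 0 0;80 0 0 -2 0 0 0;80 0 0 -3 0 0 0;100 0 0 -3 0 0 0;100 0 0 0 0 0 0.17;100 0 0 0 0 0 0.17;100 0 0 0 0 0 0.171;100 0 0 0 0 0 0"
}}

```text
time: 44.7
tool_pos: [0.5701, 0.0206, 0.1693]
tool_rot: [3.141, 0.0, -0.299]
contact_force: [0.1, -0.5, -0.7]
opening: 0.0918
grip_force: 0.0
```

```bash
python3 g.py .4388 -.1508 .06 -.3
```

```text
pos [0.5701 0.0206 0.1693] sd [0. 0. 0.] yaw 5.986
turn 0.003  shift_cm -7.48 20.25 10.93 q6 now 1.77 q6 then 1.54 t 44.9 tilt [-0.  0.]
```

Request:
{"op": "apply_moves", "data": {
  "motion": "100 -1.87 5.06 0 0 0 0;100 -1.87 5.06 0 0 0 0;100 -1.87 5.06 0 0 0 0;100 -1.87 5.07 0 0 0 0;100 0 0 5 0 0 0;100 0 0 4 0 0 0;100 0 0 0 0 0 0;100 0 0 0 0 0 0"
}}

```text
time: 45.9
tool_pos: [0.4397, -0.1511, 0.0806]
tool_rot: [3.141, -0.002, -0.299]
contact_force: [0.5, -0.3, -0.4]
opening: 0.0918
grip_force: 0.0
```

```bash
python3 g.py .4388 -.1508 .006 -.3;  python3 - <<'E'
from h import *
np.seterr(all="ignore")
for c in("scene","top"):
    p=robot.read_camera(c)
    print("tier",[(np.round(d["centre"],3),round(d["score"],2)) for d in robot.search_frame("dish0",p)],fit("dish0",(.5703,.0205),.086,[p],rad=20,yaws=[0]), fit("tier",(.613,.0307),.012,[p],rad=40,yaws=[.2])[0])
    save(p,"d_"+c+".png")
E
```

```text
pos [ 0.4399 -0.1511  0.081 ] sd [0.0001 0.0001 0.0001] yaw 5.984
turn 0.000  shift_cm -0.11 0.00 7.50 q6 now 1.37 q6 then 1.54 t 46.1 tilt [-0.001 -0.003]
tier [(array([ 0.442, -0.154,  0.017]), 0.64), (array([0.577, 0.012, 0.1  ]), 0.61), (array([ 0.653, -0.208,  0.016]), 0.59), (array([0.622, 0.   , 0.022]), 0.51), (array([ 0.793, -0.121,  0.085]), 0.39)] (array([0.56848073, 0.0193577 , 0.04774381]), [0.9582165464928526]) [0.60922135 0.03118265 0.18258611]
tier [(array([ 0.651, -0.206,  0.02 ]), 0.89), (array([0.568, 0.023, 0.099]), 0.56)] (array([0.57240252, 0.02182447, 0.11533561]), [0.9782801790731702]) [0.61742332 0.0299422  0.20772539]
```

Dish C sits where it was aimed. Picking dish D.

Request:
{"op": "apply_moves", "data": {
  "motion": "100 -0.1 0 3 0 0 0;100 0 0 2.5 0 0 0;100 0 0 1.5 0 0 0;100 0 0 0.5 0 0 0;100 0 0 0 0 0 0;70 0 0 0 0 0 0;60 0 0 0 0 0 0;50 0 0 0 0 0 0;50 0 0 0 0 0 0;50 0 0 0 0 0 0;50 0 0 0 0 0 0;50 0 0 0 0 0 0;50 0 0 -2 0 0 0;50 0 0 -4 0 0 0;50 0 0 -6 0 0 0;50 0 0 -3 0 0 -0.17;50 0 0 0 0 0 -0.17;50 0 0 0 0 0 -0.17;50 0 0 0 0 0 0"
}}

```text
time: 48.88
tool_pos: [0.4376, -0.1503, 0.1542]
tool_rot: [-3.141, 0.0, 0.208]
contact_force: [-0.3, 0.0, -0.4]
opening: 0.0594
grip_force: 15.0
```

```bash
python3 g.py .5703 .0205 .13 .211
```

```text
pos [ 0.4377 -0.1503  0.1542] sd [0. 0. 0.] yaw 0.207
turn -0.004  shift_cm 16.55 -13.93 2.42 q6 now 0.87 q6 then 1.40 t 49.1 tilt [0. 0.]
```

Request:
{"op": "apply_moves", "data": {
  "motion": "50 2.7 -2.32 0 0 0 -0.004;50 2.77 -2.32 0 0 0 0;50 2.77 -2.32 0 0 0 0;50 2.77 -2.32 0 0 0 0;50 2.77 -2.32 0 0 0 0;50 2.77 -2.32 0 0 0 0;50 0 0 2.4 0 0 0;50 0 0 0 0 0 0;50 0 0 0 0 0 0;50 0 0 0 0 0 0"
}}

```text
time: 50.32
tool_pos: [0.5705, 0.0201, 0.1314]
tool_rot: [3.141, -0.001, 0.213]
contact_force: [-0.0, 0.2, -0.3]
opening: 0.0594
grip_force: 15.0
```

```bash
python3 g.py .5703 .0205 .108 .211
```

```text
pos [0.5704 0.0203 0.1311] sd [0.0001 0.0001 0.0001] yaw 0.213
turn 0.002  shift_cm -0.01 -0.02 2.31 q6 now 1.26 q6 then 1.40 t 50.5 tilt [-0.    -0.001]
```

Request:
{"op": "apply_moves", "data": {
  "motion": "50 0 0 1 0 0 0;50 0 0 0.8 0 0 0;50 0 0 0.3 0 0 0;50 0 0 0.2 0 0 0;50 0 0 0.1 0 0 0;50 0 0 0 0 0 0;50 0 0 0 0 0 0"
}}

```text
time: 51.4
tool_pos: [0.5703, 0.0206, 0.1066]
tool_rot: [3.141, -0.0, 0.214]
contact_force: [-0.1, -0.1, -0.6]
opening: 0.0593
grip_force: 15.0
```

Request:
{"op": "apply_moves", "data": {
  "motion": "50 0 0 0.1 0 0 0;50 0 0 0.05 0 0 0;50 0 0 0 0 0 0;50 0 0 0 0 0 0"
}}

```text
time: 51.9
tool_pos: [0.5704, 0.0206, 0.1063]
tool_rot: [3.141, -0.001, 0.214]
contact_force: [-2.8, 0.4, 8.7]
opening: 0.0598
grip_force: 15.0
```

Request:
{"op": "apply_moves", "data": {
  "motion": "80 0 0 0 0 0 0;80 0 0 0 0 0 0;80 0 0 0 0 0 0;80 0 0 -2 0 0 0;80 0 0 -3 0 0 0;100 0 0 -3 0 0 0;100 0 0 0 0 0 0;100 0 0 0 0 0 0"
}}

```text
time: 52.9
tool_pos: [0.5696, 0.0207, 0.184]
tool_rot: [-3.141, 0.001, 0.214]
contact_force: [0.3, -1.1, -0.2]
opening: 0.0915
grip_force: 0.0
```

```bash
python3 g.py .6524 -.2052 .06 .211
```

```text
pos [0.5695 0.0207 0.1837] sd [0.0001 0.     0.0001] yaw 0.214
turn 0.003  shift_cm 3.37 23.82 12.37 q6 now 1.26 q6 then 1.06 t 53.1 tilt [0.    0.002]
```

Request:
{"op": "apply_moves", "data": {
  "motion": "100 0.85 5.96 0 0 0 0.003;100 0.85 5.96 0 0 0 0;100 0.85 5.95 0 0 0 0;100 0.82 5.95 0 0 0 0;100 0 0 5 0 0 0;100 0 0 5 0 0 0;100 0 0 0 0 0 0;100 0 0 0 0 0 0"
}}

```text
time: 54.1
tool_pos: [0.6541, -0.2055, 0.0867]
tool_rot: [3.14, -0.002, 0.211]
contact_force: [-0.0, -0.7, 0.7]
opening: 0.092
grip_force: 0.0
```

```bash
python3 g.py .6524 -.2052 .006 .211;  python3 - <<'E'
from h import *
np.seterr(all="ignore")
for c in("scene","top"):
    p=robot.read_camera(c)
    print(fit("dish0",(.5703,.0205),.102,[p],rad=20,yaws=[0]),fit("lid",(.505,-.449),0,[p],rad=60,yaws=[.2]))
    save(p,"e_"+c+".png")
a=cv2.imread("pics/e_scene.png")[180:280,295:395]; b=cv2.imread("pics/e_top.png")[160:260,250:350]
cv2.imwrite("pics/e.png",np.hstack([cv2.resize(i,(400,400),interpolation=2) for i in(a,b)]))
E
```

```text
pos [ 0.6545 -0.2056  0.0877] sd [0.0002 0.0001 0.0002] yaw 0.211
turn 0.000  shift_cm -0.20 -0.08 8.17 q6 now 0.94 q6 then 1.06 t 54.3 tilt [-0.003 -0.003]
no mask dish0
(array([0.5703, 0.0205, 0.    ]), []) (array([ 0.50367003, -0.44802274,  0.19036182]), [0.9750871470864013])
(array([0.57165699, 0.02186823, 0.11191995]), [0.909856644687811]) (array([ 0.50783262, -0.45151379,  0.18583631]), [0.984356311759738])
  return _methods._mean(a, axis=axis, dtype=dtype,
```

View pics/e.png

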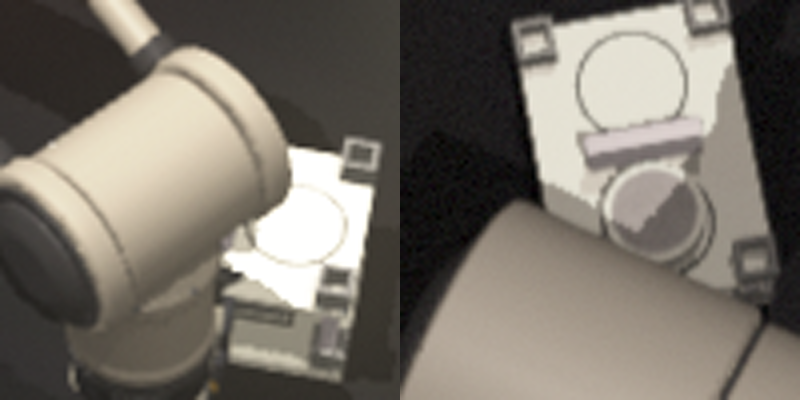

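The top view shows two dishes piled in the near ring at about (652,210) in the crop; the scene view is blocked. Picking dish E.

Request:
{"op": "apply_moves", "data": {
  "motion": "100 -0.2 -0.05 3 0 0 0;100 0 0 3 0 0 0;100 0 0 1.5 0 0 0;100 0 0 0.6 0 0 0;100 0 0 0 0 0 0;70 0 0 0 0 0 0;60 0 0 0 0 0 0;50 0 0 0 0 0 0;50 0 0 0 0 0 0;50 0 0 0 0 0 0;50 0 0 0 0 0 0;50 0 0 0 0 0 0;50 0 0 -2 0 0 0;50 0 0 -4 0 0 0;50 0 0 -6 0 0 0;50 0 0 -4 0 0 0;50 0 0 0 0 0 0;50 0 0 0 0 0 0"
}}

```text
time: 56.85
tool_pos: [0.6505, -0.2049, 0.1637]
tool_rot: [-3.141, 0.001, 0.211]
contact_force: [0.2, 0.1, -1.4]
opening: 0.0598
grip_force: 15.0
```

```bash
python3 g.py .5704 .0206 .14 .212
```

```text
pos [ 0.6502 -0.2048  0.1624] sd [0.0001 0.     0.0002] yaw 0.211
turn -0.001  shift_cm -3.06 -23.72 2.24 q6 now 0.94 q6 then 1.39 t 57.0 tilt [0.002 0.002]
```

Request:
{"op": "apply_moves", "data": {
  "motion": "50 -0.5 -3.95 0 0 0 0;50 -0.5 -3.95 0 0 0 0;50 -0.5 -3.95 0 0 0 0;50 -0.5 -3.95 0 0 0 0;50 -0.5 -3.96 0 0 0 0;50 -0.56 -3.96 0 0 0 0;50 0 0 1.5 0 0 0;50 0 0 0 0 0 0;50 0 0 0 0 0 0;50 0 0 0 0 0 0"
}}

```text
time: 58.3
tool_pos: [0.5719, 0.0195, 0.149]
tool_rot: [3.141, -0.0, 0.209]
contact_force: [0.9, 0.1, -1.1]
opening: 0.0595
grip_force: 15.0
```

```bash
python3 g.py .5704 .0206 .1225 .212
```

```text
pos [0.5718 0.0198 0.1491] sd [0.0001 0.0002 0.    ] yaw 0.210
turn -0.002  shift_cm -0.12 -0.10 2.66 q6 now 1.26 q6 then 1.39 t 58.5 tilt [-0. -0.]
```

Request:
{"op": "apply_moves", "data": {
  "motion": "50 -0.12 -0.08 1.2 0 0 0;50 0 0 0.8 0 0 0;50 0 0 0.3 0 0 0;50 0 0 0.2 0 0 0;50 0 0 0 0 0 0;50 0 0 0 0 0 0"
}}

```text
time: 59.25
tool_pos: [0.5703, 0.021, 0.1242]
tool_rot: [3.141, -0.001, 0.211]
contact_force: [-0.7, -0.4, 0.1]
opening: 0.0594
grip_force: 15.0
```

Request:
{"op": "apply_moves", "data": {
  "motion": "50 0 0 0.15 0 0 0;50 0 0 0.1 0 0 0;50 0 0 0 0 0 0;50 0 0 0 0 0 0"
}}

```text
time: 59.75
tool_pos: [0.5703, 0.0209, 0.122]
tool_rot: [3.141, -0.001, 0.211]
contact_force: [-1.8, -0.1, 5.6]
opening: 0.0595
grip_force: 15.0
```

Request:
{"op": "apply_moves", "data": {
  "motion": "80 0 0 0 0 0 0;80 0 0 0 0 0 0;80 0 0 0 0 0 0;80 0 0 -2 0 0 0;80 0 0 -4 0 0 0;80 0 0 -4 0 0 0;80 -1 5 0 0 0 0;80 -1 5 0 0 0 0;80 -1 5 0 0 0 0;80 -1 5 0 0 0 0;80 0 0 0 0 0 -0.172;80 0 0 0 0 0 -0.172;80 0 0 0 0 0 -0.172;80 0 0 0 0 0 -0.172;80 0 0 0 0 0 -0.172;80 0 0 0 0 0 -0.172;80 0 0 0 0 0 -0.172;80 0 0 0 0 0 -0.172;80 0 0 0 0 0 -0.172;80 0 0 0 0 0 0"
}}

```text
time: 62.25
tool_pos: [0.5728, -0.183, 0.2212]
tool_rot: [-3.141, 0.0, 1.757]
contact_force: [1.0, -0.2, 0.7]
opening: 0.0734
grip_force: 0.0
```

```bash
python3 g.py .5057 -.4495 .16 1.76;  python3 - <<'E'
from h import *
np.seterr(all="ignore")
for c in("scene","top"):
    p=robot.read_camera(c)
    print(fit("dish0",(.5703,.0205),.118,[p],rad=20,yaws=[0]),fit("lid",(.505,-.449),0,[p],rad=60,yaws=[.2]),fit("tier",(.613,.03),.012,[p],rad=60,yaws=[.2])[0])
    save(p,"f_"+c+".png")
a=cv2.imread("pics/f_scene.png")[170:290,290:410]; b=cv2.imread("pics/f_top.png")[150:270,250:370]
cv2.imwrite("pics/f.png",np.hstack([cv2.resize(i,(400,400),interpolation=2) for i in(a,b)]))
E
```

```text
pos [ 0.5729 -0.183   0.2214] sd [0. 0. 0.] yaw 1.755
turn -0.005  shift_cm -24.91 -11.61 6.14 q6 now -0.62 q6 then -0.92 t 62.5 tilt [0. 0.]
(array([0.56901242, 0.02196736, 0.04299846]), [0.6864613411595527]) (array([ 0.50388568, -0.4483577 ,  0.20138045]), [0.9920092891934043]) [0.61277616 0.05252163 0.11868322]
(array([ 0.57367807,  0.02190214, -0.06824597]), [0.9274822432929195]) (array([ 0.50781066, -0.45092442,  0.18954151]), [0.9781618865953144]) [0.61568553 0.0289643  0.21404914]
```

View pics/f.png

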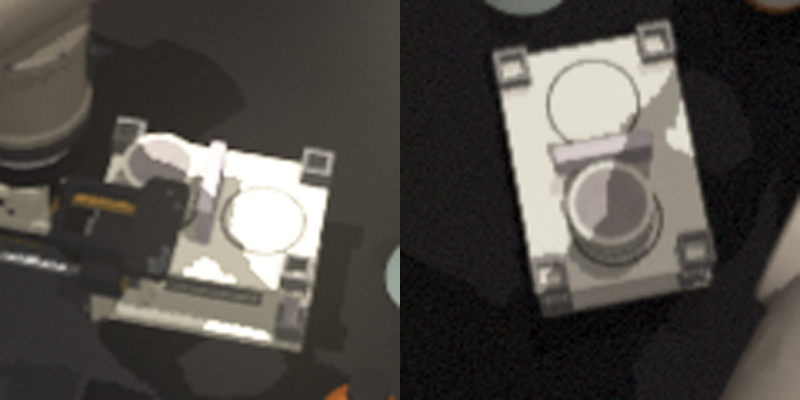

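The pile of three dishes stands straight in the near ring. On to the lid.

Request:
{"op": "apply_moves", "data": {
  "motion": "80 -5 -2.32 0 0 0 -0.01;80 -5 -2.32 0 0 0 0;80 -5 -2.32 0 0 0 0;80 -5 -2.32 0 0 0 0;80 -4.9 -2.33 0 0 0 0;80 0 0 3 0 0 0;80 0 0 3 0 0 0;80 0 0 0 0 0 0;80 0 0 0 0 0 0"
}}

```text
time: 63.98
tool_pos: [0.508, -0.4502, 0.1629]
tool_rot: [3.141, 0.002, 1.769]
contact_force: [-0.1, 0.3, 0.2]
opening: 0.0732
grip_force: 0.0
```

```bash
python3 g.py .5058 -.4496 .082 1.766;  python3 - <<'E'
from h import *
np.seterr(all="ignore")
for c in("scene","top"):
    p=robot.read_camera(c)
    print(fit("lid",(.505,-.449),0,[p],rad=60,yaws=[.2]))
    save(p,"k_"+c+".png")
a=cv2.imread("pics/k_scene.png")[310:430,170:290]; b=cv2.imread("pics/k_top.png")[190:310,450:570]
cv2.imwrite("pics/k.png",np.hstack([cv2.resize(i,(400,400),interpolation=2) for i in(a,b)]))
E
```

```text
pos [ 0.5081 -0.4502  0.1633] sd [0.0001 0.0001 0.0001] yaw 1.769
turn 0.003  shift_cm 0.11 -0.21 8.13 q6 now -1.04 q6 then -0.92 t 64.2 tilt [-0.001  0.002]
(array([ 0.50300973, -0.44893402,  0.18025113]), [0.8517035207148431])
(array([ 0.56506279, -0.40369664, -0.60203991]), [0.42966387324351085])
```

View pics/k.png

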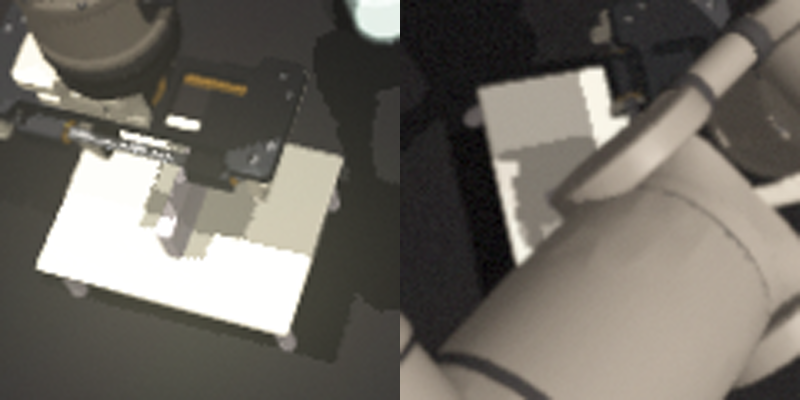

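The lid's bar (about (180,215) in the crop) is still where it was fitted. Gripping it.

Request:
{"op": "apply_moves", "data": {
  "motion": "80 0.1 -0.2 3 0 0 0;80 0 0 3 0 0 0;80 0 0 1.4 0 0 0;80 0 0 0.7 0 0 0;80 0 0 0 0 0 0;40 0 0 0 0 0 0;20 0 0 0 0 0 0;5 0 0 0 0 0 0;5 0 0 0 0 0 0;5 0 0 0 0 0 0;5 0 0 0 0 0 0;5 0 0 0 0 0 0;5 0 0 0 0 0 0;5 0 0 0 0 0 0;5 0 0 0 0 0 0",
  "force": 45
}}

```text
time: 66.25
tool_pos: [0.5053, -0.4493, 0.0805]
tool_rot: [3.142, 0.0, 1.769]
contact_force: [-0.0, -0.0, -0.9]
opening: 0.012
grip_force: 45.0
```

Request:
{"op": "apply_moves", "data": {
  "motion": "5 0 0 -1 0 0 0;5 0 0 -3 0 0 0;5 0 0 -5 0 0 0;5 0 0 -5 0 0 0;5 0 0 -4 0 0 0;5 0 0 0 0 0 0;5 0 0 0 0 0 0"
}}

```text
time: 67.12
tool_pos: [0.5048, -0.4487, 0.2589]
tool_rot: [-3.14, -0.002, 1.769]
contact_force: [0.2, 0.3, -3.0]
opening: 0.0115
grip_force: 45.0
```

```bash
python3 g.py .613 .0308 .25 1.782
```

```text
pos [ 0.5047 -0.4486  0.2582] sd [0.0001 0.0001 0.0002] yaw 1.769
turn -0.013  shift_cm 44.61 20.64 0.82 q6 now -1.04 q6 then -0.16 t 67.3 tilt [ 0.002 -0.003]
```

Request:
{"op": "apply_moves", "data": {
  "motion": "5 2 0.9 0 0 0 -0.013;5 4 1.85 0 0 0 0;5 4 1.85 0 0 0 0;5 4 1.85 0 0 0 0;5 4 1.85 0 0 0 0;5 4 1.85 0 0 0 0;5 4 1.85 0 0 0 0;5 4 1.85 0 0 0 0;5 4 1.85 0 0 0 0;5 4 1.85 0 0 0 0;5 4 1.85 0 0 0 0;5 2.6 1.25 0 0 0 0;5 0 0 0 0 0 0;5 0 0 0 0 0 0;5 0 0 0 0 0 0"
}}

```text
time: 69.2
tool_pos: [0.614, 0.029, 0.2602]
tool_rot: [-3.141, 0.0, 1.78]
contact_force: [0.2, 0.5, -2.9]
opening: 0.0117
grip_force: 45.0
```

```bash
python3 g.py .6134 .0306 .2 1.782;  python3 - <<'E'
from h import *
p=robot.read_camera("scene")
cv2.imwrite("pics/l.png",cv2.resize(p["img"][150:290,280:420,::-1],(560,560),interpolation=2))
E
```

```text
pos [0.6141 0.0292 0.2604] sd [0.     0.0001 0.0001] yaw 1.780
turn -0.002  shift_cm 0.15 -0.03 6.04 q6 now -0.29 q6 then -0.16 t 69.4 tilt [-0.  0.]
```

View pics/l.png

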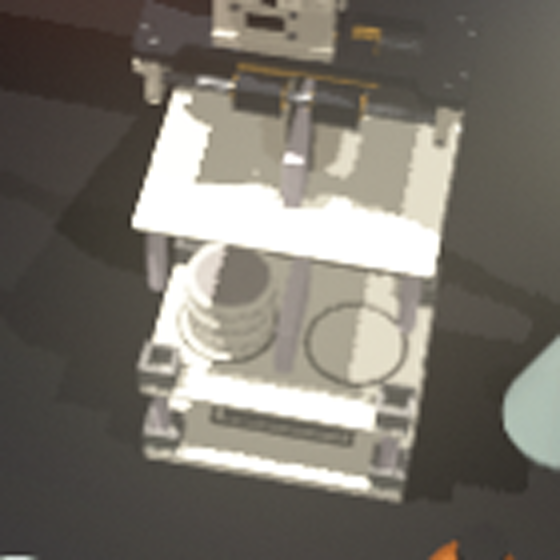

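```bash
python3 - <<'E'
from h import *
p=robot.read_camera("scene")
f=lambda u,v,z: at_z(p,280+u/4,150+v/4,z)[:2]
for n,w,h in(("roof",[f(134,221,.252),f(434,272,.252)],.065),("post",[f(157,286,.183),f(408,327,.183)],.053),("sock",[f(160,357,.106),f(395,393,.106)],.053)):
    d=w[1]-w[0]; y=np.arctan2(d[1],d[0]); n2=np.array([-np.sin(y),np.cos(y)]); print(n,np.round(np.mean(w,0)+h*n2,4),np.hypot(*d),y)
# predicted pixels if lid at tool xy / tier at its estimate
L=lambda x,y,z,c=(.6141,.0292),a=.209: (proj(p,[c[0]+x*np.cos(a)-y*np.sin(a),c[1]+x*np.sin(a)+y*np.cos(a),z])-[280,150])*4
print("roof",L(-.09,-.065,.252),L(.09,-.065,.252)); print("sock",L(-.078,-.053,.106,(.6134,.0306)),L(.078,-.053,.106,(.6134,.0306)))
E
```

```text
roof [0.6144 0.0308] 0.18009471762548435 0.2064922628219003
post [0.6141 0.0277] 0.1579251202335645 0.21990612174055227
sock [0.6112 0.0302] 0.15497834427575283 0.23757704041685473
roof [132.56506927 223.07242011] [432.7426705  273.54167649]
sock [160.95503405 354.52849055] [396.32267843 396.21272346]
```

Request:
{"op": "apply_moves", "data": {
  "motion": "5 0.13 -0.05 2 0 0 0;5 0 0 2 0 0 0;5 0 0 1.5 0 0 0;5 0 0 1 0 0 0;5 0 0 0.4 0 0 0;5 0 0 0 0 0 0;5 0 0 0 0 0 0;5 0 0 0 0 0 0"
}}

```text
time: 70.5
tool_pos: [0.6136, 0.0312, 0.192]
tool_rot: [3.141, 0.0, 1.782]
contact_force: [-0.1, 0.2, -3.1]
opening: 0.0119
grip_force: 45.0
```

Request:
{"op": "apply_moves", "data": {
  "motion": "5 0 0 0.3 0 0 0;5 0 0 0.2 0 0 0;5 0 0 0 0 0 0;5 0 0 0 0 0 0"
}}

```text
time: 71.0
tool_pos: [0.6134, 0.0312, 0.1864]
tool_rot: [3.142, 0.0, 1.782]
contact_force: [-0.2, -0.2, -3.3]
opening: 0.012
grip_force: 45.0
```

Request:
{"op": "apply_moves", "data": {
  "motion": "5 -0.05 0 0.3 0 0 0;5 0 0 0.3 0 0 0;5 0 0 0.2 0 0 0;5 0 0 0 0 0 0;5 0 0 0 0 0 0"
}}

```text
time: 71.62
tool_pos: [0.6135, 0.0307, 0.1785]
tool_rot: [3.141, 0.0, 1.782]
contact_force: [-1.8, 0.7, -2.5]
opening: 0.0116
grip_force: 45.0
```

The posts are 8 mm into the sockets with almost no force. Continuing.

Request:
{"op": "apply_moves", "data": {
  "motion": "5 0 0 0.3 0 0 0;5 0 0 0.3 0 0 0;5 0 0 0.3 0 0 0;5 0 0 0.2 0 0 0;5 0 0 0.1 0 0 0;5 0 0 0 0 0 0;5 0 0 0 0 0 0"
}}

```text
time: 72.5
tool_pos: [0.6135, 0.0307, 0.1665]
tool_rot: [3.141, 0.0, 1.782]
contact_force: [0.6, -0.6, -1.9]
opening: 0.0116
grip_force: 45.0
```

Request:
{"op": "apply_moves", "data": {
  "motion": "5 0 0 0.1 0 0 0;5 0 0 0.05 0 0 0;5 0 0 0 0 0 0;5 0 0 0 0 0 0"
}}

```text
time: 73.0
tool_pos: [0.6137, 0.0307, 0.166]
tool_rot: [3.14, 0.001, 1.782]
contact_force: [-1.2, -0.2, 5.2]
opening: 0.0117
grip_force: 45.0
```

Home. I'll release, back off and check.

Request:
{"op": "apply_moves", "data": {
  "motion": "40 0 0 0 0 0 0;60 0 0 0 0 0 0;60 0 0 0 0 0 0;60 0 0 0 0 0 0;60 0 0 -3 0 0 0;60 0 0 -5 0 0 0;60 -4 -4 0 0 0 0;60 -5 -4 0 0 0 0;60 -5 -3 0 0 0 0;60 -5 -2 0 0 0 0;60 -5 0 0 0 0 0;60 -5 0 0 0 0 0;60 0 0 0 0 0 0;60 0 0 0 0 0 0"
}}

```text
time: 74.75
tool_pos: [0.5475, -0.2782, 0.2446]
tool_rot: [-3.141, -0.001, 1.781]
contact_force: [-0.1, 0.3, 0.0]
opening: 0.0554
grip_force: 0.0
```

```bash
python3 - <<'E'
from h import *
np.seterr(all="ignore")
P=[robot.read_camera(c) for c in("scene","top")]
for p in P: print(fit("lid",(.6135,.0307),.086,[p],rad=40,yaws=[.2]))
cv2.imwrite("pics/z.png",np.hstack([cv2.resize(i[:,:,::-1],(400,400),interpolation=2) for i in(P[0]["img"][140:310,270:440],P[1]["img"][110:280,230:400])]))
E
```

```text
(array([0.60999802, 0.03541961, 0.22386013]), [0.9288780649719667])
no mask lid
(array([0.6135, 0.0307, 0.2   ]), [])
  return _methods._mean(a, axis=axis, dtype=dtype,
```

View pics/z.png

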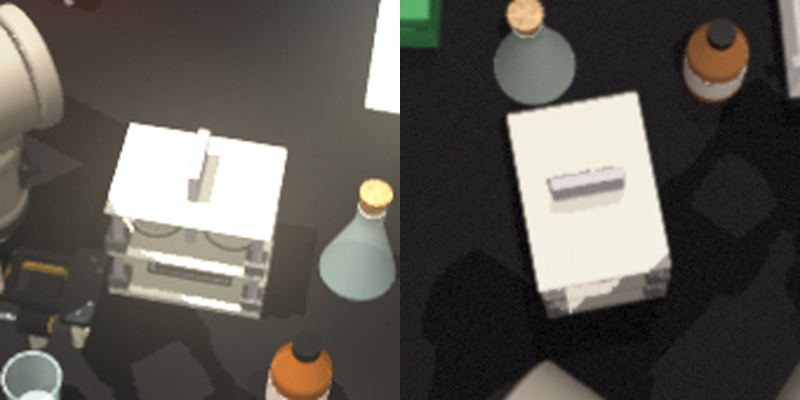

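The rack is closed and level, both frames are seated, and the beaker, flask and bottle stand untouched. Handing in.

```bash
python3 -c "
from cell import robot
print(robot.hand_in())"
```

```text
the job is handed in; nothing more can be done
None
```

The rack is packed and handed in: two slide cases on the bottom frame, three dishes piled on one ring mark of the middle frame, and both frames seated in their sockets; the beaker, flask, bottle and orange look-alike were left alone.

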